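# Index the spray turntable to the marked hole

## Task

Turn the mirror cover round for its next coat: pull the spring plunger's knob up out of its hole, swing the turntable to the hole beside the red stud, and let the pin drop fully home there so that the table is locked. Feel for the hole gently, never straining the pin against a hole's side, then let go of the knob and leave everything else on the trolley as it is.

Things in the scene. Friction and masses are not known exactly. Their poses are not given: they have to be found in the camera images.
- index_base: Fixed round grey base of the indexing turntable, 340 mm across, 14 mm thick; origin at its underside's centre, on the turntable's vertical axis; its own -x axis points to the middle hole. Flat index ring on it: top 34 mm above the trolley, pin circle of radius 130 mm. The ring's middle part is steel; a brass bar with one hole is clamped on either side.
- middle_hole (a point): Mouth of the middle hole, in which the pin starts, on the ring's top. The only other holes are one in each brass bar. Each hole is 13 mm wide along the circle for a 10 mm pin with a round end, which goes 10 mm deep. The pin must not be strained: more than 25 N of it against a hole's side or the ring spoils it.
- turntable (a joint): Angle (rad) of the turntable and its arm: 0 at the middle hole, positive counter-clockwise from above, stops at +-1.40. At angle t the knob's axis is at (-0.130 cos t, -0.130 sin t) m in the base's frame. Turns stiffly: drags about 2 N at the knob when slow, 4 N at 50 mm/s. Carries a white mirror cover, 140 x 230 mm, top 130 mm above the trolley, edge 75 mm inward of the knob's axis at any angle.
- plunger (a joint): Lift (m) of the spring index plunger on the arm: 0 = pin fully down in a hole, 0.010 = its round end rests on the flat ring, 0.016 = upper stop. The spring pulls down with 5 N at 0, 9 N at the stop. Let go over the flat ring, the pin rides on it and snaps down by itself when a hole comes under it; that locks the turntable (1.5 mm of play each way).
- knob_centre (a point): Centre of the plunger's black pull knob with a yellow band: an upright cylinder 26 mm across and 36 mm tall, centre 102 mm above the trolley when the pin is fully down. Free for 40 mm around; below it a sleeve 22 mm across, top 80 mm above the trolley. It rises straight up when pulled and swings round with the turntable.
- tag_red_top (a point): Top centre of the red marker stud, 18 mm across, 12 mm high, fixed on the base's edge (158 mm from the axis, 60 degrees from the middle hole) by the brass bar whose hole is wanted. The bars are clamped by hand: that hole lies anywhere from 52 to 68 degrees from the middle one, is given by no reading, and must be found by feel. Red and white may change sides.
- tag_white_top (a point): Top centre of the same stud in white, by the brass bar on the other side.
- hardener_centre (a point): Bystander: white and yellow bottle with red cap, 49 mm across, 111 mm tall, standing on the trolley; this point is its centre, half-way up.
- mixing_tin_centre (a point): Bystander: bare open metal tin, 54 mm across, 94 mm tall, standing on the trolley; this point is its centre, half-way up.
- masking_tape_centre (a point): Bystander: roll of cream masking tape lying flat, 104 mm across, 24 mm high, standing on the trolley; this point is its centre, half-way up.
- sanding_block_centre (a point): Bystander: dark grey sanding block, 64 x 118 x 31 mm, standing on the trolley; this point is its centre, half-way up.

How it is judged:
By the outcome, as a careful person would: the job done as asked, in the order asked, and still so for the second after the job is handed in, with the robot touching nothing.
It also fails if it takes over 51 s, if anything falls off the work surface, if the arm or the gripper's body presses on something with over 40 N, if the wrist force passes 120 N, or if a joint passes its speed limit or range.

## Robot

A 7-joint arm with a two-finger parallel gripper is mounted at the origin on a cart in front of the work surface, level with it; the furniture and walls round the work are solid. World frame = base frame: x ahead of the robot, y to its left, z up, the work surface at z = 0. Lengths are in m, angles in rad, forces in N, time in s.
With the tool pointing down it reaches from about 0.4 to 0.85 m from the base axis. Payload 10.4 kg.
Tool frame: the origin (TCP) lies on the centre line of the jaws, within the pads' length; the fingertips stand 14 mm ahead of it and the grasp point (between the pads) lies 5 mm behind it (tip_reach is the z of the fingertips in the tool frame, in m); z points along the fingers, x is the direction in which the jaws open and shut, and the axes are right-handed (so a half turn about z gives the same grasp; the last joint's range is limited). The gripper opens to 87 mm and grips with 3 to 60 N. Pads are 19 mm wide; open, the fingers measure 117 mm over their backs; the gripper's body (75 mm by 190 mm) begins 51 mm behind the grasp point.
Start: joints at [1.246, 0.332, -0.065, 1.46, 0.022, 1.35, -0.088], TCP at [0.186, -0.597, 0.237] pointing down, gripper open.
Joint ranges: [-2.6, 2.6], [-0.5, 2.12], [-1.47, 1.34], [0.16, 2.42], [-1.27, 4.41], [0.06, 2.06], [-2.6, 2.6]. Speed limits (rad/s): [2.22, 2.22, 2.79, 2.79, 3.14, 3.14, 3.14].

## Interface

Orientations are given as a unit quaternion [x, y, z, w].
In Python, from bench import * gives the robot as it stands.
- The arm moves only by the tool carry_out, never from a script. Its argument "rows" is a list of rows, each a list of 5 numbers: the closure, from -1 (fully open) to 1 (shut), so that 0 is half open, then the shift along the tool's x, y, z in units of 30 mm (1.0 is 30 mm), then the turn about the tool's z in units of 5 degrees (1.0 is 5 degrees). In form: [[jaw, x, y, z, turn], ...]. A call has 1 to 20 rows; each row shifts and turns the pose as measured when the row begins, along the tool's axes as they then stand; what a row does not reach is not made up. A row lasts 1/12 s, in which the tool goes at most 41.7 mm and 7.16 degrees, less where a joint would pass 70% of its speed; a pose out of reach is approached as far as the arm can. A call is refused whole if a number of a shift passes 1 or a number of a turn 1, either way. A call with a gripper value outside its range is refused whole. The fingers move at their own pace and stop on an object; "force" is the grip in N (left out, the last holds). Time passes only in rows, so rows that do not move let the fingers close. It gives the time, the measured TCP pose, the force and the opening at its end, in the units of the state.
- read_state(): the state, without advancing time (a new reading comes with each control period).
- camera(name): name is "scene" or "top" or "wrist"; returns the picture (480x640x3 uint8, blue, green, red); there is no depth.
- camera_info(name): a dict with "fx", "fy", "cx", "cy" (pixels), "extrinsics" (4x4, takes a point from camera to world coordinates); the wrist camera has in their place "tool_from_camera" (4x4, takes a point from camera to tool coordinates, whose origin is the TCP and whose axes are the tool frame's). Camera axes: x right, y down, z forward; pixel columns grow to the right and rows downward; lengths in m; the calibration is good to about 2 mm. A picture is of the moment at which its call begins: read the wrist's pose just before it. camera_info takes no time and is no camera call.
- close_job(): hands the job in, once; it reports no verdict.
Trained networks look in the newest picture that a camera, given by its name, has taken for a name from the list of things; names that differ only in an ending like _2 or _b are one class to them, and where a whole thing is asked for, a point or a joint stands for the part that bears it (a point fixed in the world has none). Each returns a list of dicts, best first, with "conf" (0 to 1); they miss things now and then, are a little off and sometimes report something else, mostly with a low value. They report only what shows in the picture. A call takes as long as a camera call.
- recognise(query, camera): "box" ([centre column, centre row, width, height] in pixels, round what is visible of it).
- silhouettes(query, camera): "mask" (480x640 bool, what is visible of it) and "box" ([centre column, centre row, width, height] in pixels, round what is visible of it).
- pinpoint(query, camera): "xy" ([column, row] in pixels: a listed point, or the origin of a listed thing).
The state is a dict: "time": time; "joint_positions": joint angles; "joint_vel": joint speeds; "joint_torque": joint torques, N m; "ee_pos": TCP position; "eef_rot": TCP orientation; "ft_force": force on the tool from outside, world axes, zero at the start; "torque": the same for the moment, N m; "width": finger opening in m.
Only numpy, scipy, OpenCV 4.12 (cv2) and the standard library are available. Lean on these libraries where they do the work, as an engineer would, in place of code of your own. Each camera call takes 0.05 s, during which the arm holds its last target. There are 200 camera calls.

## Working session

There is one attempt and no reset: what is moved stays moved. The work goes in short steps, Python scripts to look and compute and a tool call to move; the robot and the scene stay as the last step left them, time stands still between calls to the robot, and variables do not carry over. Pictures are saved under pics/ and viewed, about 8 in all and at most 12, crops included, and the job is handed in when it is done.

Besides the shell and the picture viewer there is one more tool, called after "Request:" as name(argument=value, ...) on one line, values as JSON. carry_out: Moves the arm, as the interface text tells. Its arguments: {"type":"object","properties":{"rows":{"type":"array","items":{"type":"array","items":{"type":"number"}}},"force":{"type":"number"}},"required":["rows"]}

```bash
mkdir -p pics; ls; cat > h.py <<'E'
from bench import *
import numpy as np, cv2
from scipy.spatial.transform import Rotation as R
def tool():
    s=read_state(); T=np.eye(4); T[:3,:3]=R.from_quat(s["eef_rot"]).as_matrix(); T[:3,3]=s["ee_pos"]; return T
def cam(name):
    T=tool(); im=camera(name); c=camera_info(name)
    E=T@np.array(c["tool_from_camera"]) if name=="wrist" else np.array(c["extrinsics"])
    return im,c,E
def ray(c,E,xy):
    d=E[:3,:3]@np.array([(xy[0]-c["cx"])/c["fx"],(xy[1]-c["cy"])/c["fy"],1]); return E[:3,3],d/np.linalg.norm(d)
def atz(c,E,xy,z):
    o,d=ray(c,E,xy); return o+d*(z-o[2])/d[2]
def tri(rays):
    A=sum(np.eye(3)-np.outer(d,d) for o,d in rays); b=sum((np.eye(3)-np.outer(d,d))@o for o,d in rays); return np.linalg.solve(A,b)
E
python3 - <<'E'
from h import *
np.set_printoptions(precision=4,suppress=True)
s=read_state(); print(s)
names=["index_base","middle_hole","knob_centre","tag_red_top","tag_white_top","hardener_centre","mixing_tin_centre","masking_tape_centre","sanding_block_centre"]
V={}
for n in ["scene","top"]:
    im,c,E=cam(n); cv2.imwrite(f"pics/{n}0.png",im); print(n,E[:3,3])
    for q in names:
        r=pinpoint(q,n)
        if r: V[q,n]=ray(c,E,r[0]["xy"]); print(q,np.round(r[0]["xy"],1),round(r[0]["conf"],2), len(r))
        else: print(q,"none")
for q in names:
    if (q,"scene") in V and (q,"top") in V: print(q,tri([V[q,"scene"],V[q,"top"]]))
E
```

```text
pics
{'time': 0.0, 'joint_positions': array([ 1.2464,  0.3329, -0.0647,  1.461 ,  0.0216,  1.3499, -0.0885]), 'joint_vel': array([-0.0003,  0.0012, -0.0003,  0.0009, -0.0004, -0.0004,  0.0001]), 'joint_torque': array([  0.0019, -62.3241,   0.0262, -38.9902,  -0.061 ,   0.0397,
         0.0002]), 'ee_pos': array([ 0.1857, -0.5964,  0.2358]), 'eef_rot': array([ 0.8054, -0.5928, -0.0006, -0.0004]), 'ft_force': array([-0.3708, -0.949 ,  0.1704]), 'torque': array([-0.0351, -0.0069,  0.0044]), 'width': 0.08705758983266469}
scene [-0.003   0.8122  0.7377]
index_base [278.6 277.9] 0.68 1
middle_hole [335.  279.9] 0.95 1
knob_centre [339.1 251. ] 0.8 1
tag_red_top [341.  171.6] 0.27 1
tag_white_top [293.3 310.4] 0.39 2
hardener_centre [341.  174.9] 0.63 1
mixing_tin_centre none
masking_tape_centre [285.3 394.3] 0.7 1
sanding_block_centre [398.3 205.3] 0.67 1
top [ 0.4163 -0.0045  1.0836]
index_base [302.1 207.6] 0.96 2
middle_hole [318.4 259.4] 0.55 1
knob_centre [318.8 257. ] 0.43 1
tag_red_top none
tag_white_top [253.  255.9] 0.46 1
hardener_centre [493.7 154.7] 0.73 1
mixing_tin_centre [168.1 263.8] 0.94 1
masking_tape_centre [179.9 303.4] 0.6 1
sanding_block_centre [488.2 236.1] 0.66 1
index_base [ 0.5923  0.06   -0.0053]
middle_hole [0.4666 0.0226 0.0165]
knob_centre [0.4644 0.0178 0.0935]
tag_white_top [0.4775 0.1686 0.0308]
hardener_centre [ 0.6868 -0.3744  0.0484]
masking_tape_centre [0.3759 0.3387 0.0131]
sanding_block_centre [ 0.5041 -0.3685  0.0041]
```

View pics/scene0.png

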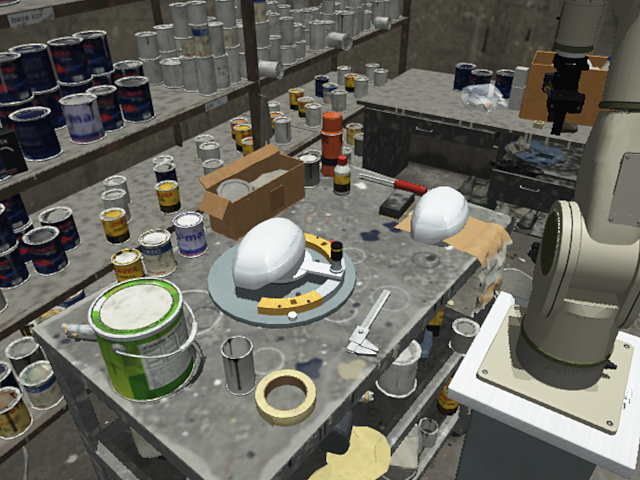

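View pics/top0.png

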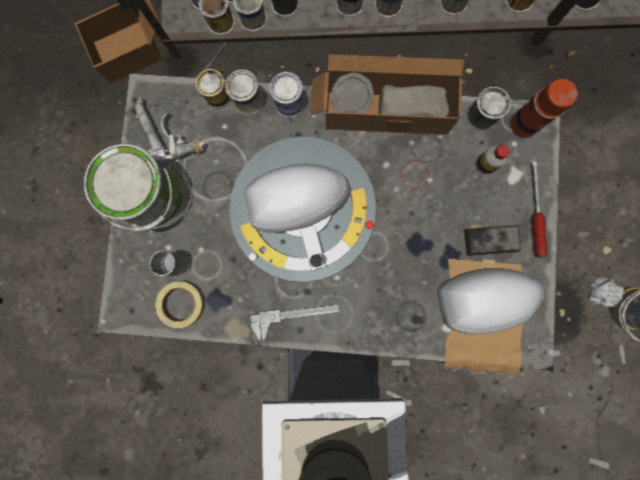

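The scene view has the knob at (338,255), the white stud at (292,315), and the red stud hidden behind the cover. The top view has the knob at (317,260), red at (370,225) on the -y side, and white at (253,257). So the wanted direction is positive, counter-clockwise. Next I move above the knob.

Request:
carry_out(rows=[[-1,-0.94,-0.8,0,0],[-1,-0.94,-0.8,0,0],[-1,-0.94,-0.8,0,0],[-1,-0.94,-0.8,0,0],[-1,-0.94,-0.8,0,0],[-1,-0.94,-0.8,0,0],[-1,-0.94,-0.8,0,0],[-1,-0.94,-0.8,0,0],[-1,-0.94,-0.8,0,0],[-1,-0.94,-0.8,0,0],[-1,-0.94,-0.8,0,0],[-1,-0.94,-0.8,0,0],[-1,-0.94,-0.8,0,0],[-1,-0.94,-0.8,0,0],[-1,-0.94,-0.8,0,0],[-1,-0.94,-0.8,0,0],[0.0,0,0,0,0],[0.0,0,0,0,0]], force=30)

```text
time: 2.5
ee_pos: [0.4262, -0.0262, 0.2352]
eef_rot: [0.805, -0.594, 0.004, 0.002]
ft_force: [-0.1, -0.5, -0.8]
width: 0.0803
```

```bash
cat > look.py <<'E'
from h import *
np.set_printoptions(precision=4,suppress=True)
import sys
im,c,E=cam("wrist"); cv2.imwrite(f"pics/w{sys.argv[1]}.png",im)
for q in ["knob_centre","tag_red_top","tag_white_top","middle_hole","index_base"]:
    r=pinpoint(q,"wrist")
    if r:
        z={"knob_centre":.102,"tag_red_top":.026,"tag_white_top":.026,"middle_hole":.034,"index_base":0}[q]
        o,d=ray(c,E,r[0]["xy"]); print(q,np.round(r[0]["xy"],1),round(r[0]["conf"],2),atz(c,E,r[0]["xy"],z),"ray",o,d)
E
python3 look.py 1
python3 - <<'E'
from h import *
np.set_printoptions(precision=4,suppress=True)
im=cv2.imread("pics/top0.png"); c=camera_info("top"); E=np.array(c["extrinsics"])
h=cv2.cvtColor(im,cv2.COLOR_BGR2HSV).astype(int)
m=(((h[...,0]<8)|(h[...,0]>172))&(h[...,1]>150)&(h[...,2]>120)); m[:,:350]=0;m[:,390:]=0;m[:200]=0;m[250:]=0
ys,xs=np.where(m); print("red",xs.mean(),ys.mean(),len(xs),atz(c,E,(xs.mean(),ys.mean()),.026))
r=silhouettes("index_base","top")
for n in ["top"]:
    camera(n); r=silhouettes("index_base","top")[0]; mk=r["mask"].astype(np.uint8)
    cn=max(cv2.findContours(mk,0,1)[0],key=cv2.contourArea); e=cv2.fitEllipse(cv2.convexHull(cn)); print(e, atz(c,E,e[0],.014))
E
```

```text
knob_centre [259.9 178.7] 0.9 [0.46   0.0307 0.102 ] ray [ 0.4965 -0.0013  0.3832] [-0.128   0.1121 -0.9854]
tag_red_top [404.2 129.1] 0.6 [ 0.5422 -0.0895  0.026 ] ray [ 0.4965 -0.0013  0.3832] [ 0.1234 -0.2379 -0.9634]
tag_white_top [136.2 111.7] 0.51 [0.4781 0.1749 0.026 ] ray [ 0.4965 -0.0013  0.3832] [-0.0461  0.442  -0.8958]
middle_hole [271.9 174.3] 0.57 [0.4591 0.0277 0.034 ] ray [ 0.4965 -0.0013  0.3832] [-0.106   0.0822 -0.991 ]
index_base [277.2  43.3] 0.87 [0.5852 0.0601 0.    ] ray [ 0.4965 -0.0013  0.3832] [ 0.2229  0.1542 -0.9626]
red 369.2105263157895 224.1578947368421 38 [ 0.5426 -0.0939  0.026 ]
((301.17510986328125, 207.51812744140625), (140.69732666015625, 146.65664672851562), 63.1999626159668) [0.5867 0.0594 0.014 ]
```

View pics/w1.png

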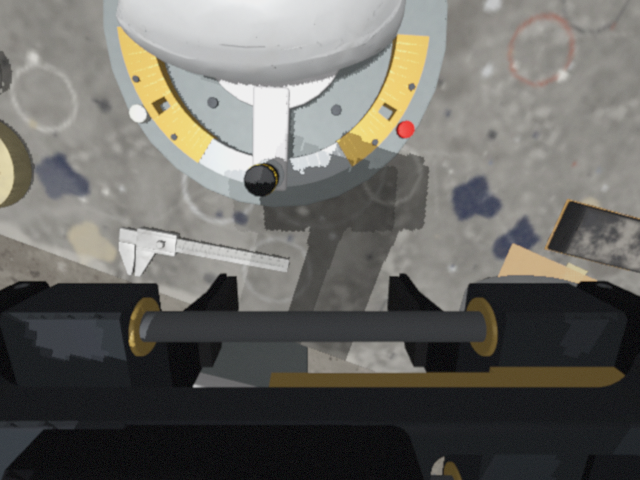

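The wrist view shows the knob top at (261,180), the red stud at (405,129) and the white one at (138,113). The dark pocket at (387,112) in the right-hand bar is probably the hole. The axis (0.587,0.059), both studs (r = 0.158) and the knob (0.460,0.030) agree with each other. I approach the knob and measure again.

Request:
carry_out(rows=[[-0.15,-0.73,-0.82,0.5,0.74],[-0.15,-0.72,-0.82,0.5,0],[-0.15,0,0,0.5,0],[-0.15,0,0,0.5,0],[-0.15,0,0,0,0],[-0.15,0,0,0,0]])

```text
time: 3.45
ee_pos: [0.4646, 0.0253, 0.1736]
eef_rot: [0.781, -0.624, 0.006, 0.001]
ft_force: [-0.5, -0.0, 0.6]
width: 0.0497
```

```bash
python3 look.py 2; python3 - <<'E'
from h import *
np.set_printoptions(precision=4,suppress=True)
# knob triangulation wrist1, wrist2 via fresh pinpoint + scene
im,c,E=cam("wrist"); r2=[ray(c,E,pinpoint("knob_centre","wrist")[0]["xy"])]
r1=[(np.array([.4965,-.0013,.3832]),np.array([-.128,.1121,-.9854]))]
im,c,E=cam("scene"); p=pinpoint("knob_centre","scene"); print(p); rs=[ray(c,E,p[0]["xy"])] if p else []
print(tri(r1+r2),tri(r1+rs),tri(r1+r2+rs))
# hole angle from wrist1 (pixel 387,112)
c=camera_info("wrist"); q=np.array([.805,-.594,.004,.002]);T=np.eye(4);T[:3,:3]=R.from_quat(q).as_matrix();T[:3,3]=[.4262,-.0262,.2352];E=T@np.array(c["tool_from_camera"])
ax=np.array([.5867,.0594])
for px in [(387,112),(160,105),(405,129),(138,113)]:
    P=atz(c,E,px,.034 if px[0] in(387,160) else .026); v=P[:2]-ax; print(px,P,np.hypot(*v),(np.degrees(np.arctan2(v[1],v[0]))+166.5+180)%360-180)
print(R.from_quat(read_state()["eef_rot"]).as_matrix())
E
```

```text
knob_centre [304.9 263.2] 0.92 [0.4593 0.0305 0.102 ] ray [0.5359 0.0447 0.3219] [-0.3285 -0.0608 -0.9425]
tag_red_top [460.9 173.6] 0.87 [ 0.5445 -0.0909  0.026 ] ray [0.5359 0.0447 0.3219] [ 0.0263 -0.4166 -0.9087]
middle_hole [306.8 234.2] 0.92 [0.4629 0.0304 0.034 ] ray [0.5359 0.0447 0.3219] [-0.2456 -0.0482 -0.9682]
index_base [302.7  86.7] 0.69 [0.5865 0.0617 0.    ] ray [0.5359 0.0447 0.3219] [ 0.155   0.052  -0.9865]
[{'xy': [337.2, 252.6], 'conf': 0.65}]
[0.4612 0.0295 0.1068] [0.4584 0.0304 0.0985] [0.4587 0.0295 0.0982]
(387, 112) [ 0.551  -0.0652  0.034 ] 0.12958148016645468 60.50323070383948
(160, 105) [0.4912 0.15   0.034 ] 0.13164365302777786 -56.98609356930922
(405, 129) [ 0.5424 -0.0901  0.026 ] 0.1559329969246045 59.98631073554898
(138, 113) [0.4771 0.1732 0.026 ] 0.15803442701836093 -59.58456809675681
[[ 0.2206 -0.9753  0.0086]
 [-0.9753 -0.2206 -0.0096]
 [ 0.0113 -0.0063 -0.9999]]
```

Request:
carry_out(rows=[[-0.15,-0.21,0.13,0,0],[-0.15,0,0,0,0],[-0.15,0,0,0.5,0],[-0.15,0,0,0.5,0],[-0.15,0,0,0.5,0],[-0.15,0,0,0.5,0],[-0.15,0,0,0.2,0],[-0.15,0,0,0,0]])

```text
time: 4.62
ee_pos: [0.4601, 0.0314, 0.1069]
eef_rot: [0.782, -0.624, 0.008, 0.0]
ft_force: [0.9, 0.2, 0.7]
width: 0.0502
```

Request:
carry_out(rows=[[-0.15,0.03,0,0.26,0],[-0.15,0,0,0,0],[0.2,0,0,0,0],[0.8,0,0,0,0],[0.8,0,0,0,0],[0.8,0,0,0,0],[0.8,0,0,0,0]], force=8)

```text
time: 5.2
ee_pos: [0.4618, 0.0298, 0.1012]
eef_rot: [0.781, -0.624, 0.01, 0.0]
ft_force: [1.1, -2.6, -4.6]
width: 0.0253
```

Request:
carry_out(rows=[[0.8,0,0,0,0],[0.8,0,0,0,0],[0.8,0,0,-0.1,0],[0.8,0,0,-0.1,0],[0.8,0,0,0,0]], force=30)

```text
time: 5.62
ee_pos: [0.4618, 0.0297, 0.1072]
eef_rot: [0.781, -0.624, 0.01, -0.0]
ft_force: [3.0, -0.4, -6.9]
width: 0.0252
```

Request:
carry_out(rows=[[0.8,0,0,-0.12,0],[0.8,0,0,-0.12,0],[0.8,0,0,0,0]])

```text
time: 5.87
ee_pos: [0.4617, 0.0299, 0.1148]
eef_rot: [0.781, -0.624, 0.01, -0.001]
ft_force: [3.4, -0.3, -7.6]
width: 0.0255
```

Request:
carry_out(rows=[[0.8,0.07,-0.001,0,-0.18],[0.8,0.13,-0.002,0,-0.35],[0.8,0.13,-0.002,0,-0.35],[0.8,0.13,-0.002,0,-0.35],[0.8,0.13,-0.002,0,-0.35],[0.8,0.13,-0.002,0,-0.35]])

```text
time: 6.37
ee_pos: [0.4674, 0.011, 0.1145]
eef_rot: [0.834, -0.552, 0.008, -0.001]
ft_force: [2.7, 2.3, -8.6]
width: 0.0251
```

```bash
cat > st.py <<'E'
from h import *
np.set_printoptions(precision=4,suppress=True)
s=read_state();T=tool();p=T[:3,3]
ax=np.array([.5867,.0594])+np.array([.0014,0])
v=p[:2]-ax; a=np.degrees(np.arctan2(v[1],v[0])); x=T[:3,0]
f=s["ft_force"]; ur=v/np.hypot(*v); ut=np.array([-ur[1],ur[0]])
print("t",s["time"],"r",np.hypot(*v),"ang",a+166.9,"x-dir vs tangent",np.degrees(np.arctan2(x[1],x[0]))-a-90,"z",p[2],"Fr",f[:2]@ur,"Ft",f[:2]@ut,"Fz",f[2],"w",s["width"],"tilt",T[:3,2])
E
python3 st.py
```

```text
t 6.3667 r 0.13004351623280452 ang 8.762187305102202 x-dir vs tangent 1.1538236896322616 z 0.1144947892776645 Fr -3.4204100976968825 Ft -1.1524575755730857 Fz -8.563825722377333 w 0.025132329275559535 tilt [ 0.0142 -0.0072 -0.9999]
```

Request:
carry_out(rows=[[0.8,0.13,-0.002,0,-0.33],[0.8,0.13,-0.002,0,-0.33],[0.8,0.13,-0.002,0,-0.33],[0.8,0.13,-0.002,0,-0.33],[0.8,0.13,-0.002,0,-0.33],[0.8,0.13,-0.002,0,-0.33],[0.8,0.13,-0.002,0,-0.33],[0.8,0.13,-0.002,0,-0.33],[0.8,0.13,-0.002,0,-0.33],[0.8,0.13,-0.002,0,-0.33]])

```text
time: 7.2
ee_pos: [0.4859, -0.0212, 0.1123]
eef_rot: [0.909, -0.417, 0.003, -0.001]
ft_force: [2.1, 1.1, -8.1]
width: 0.0248
```

```bash
python3 st.py
```

```text
t 7.2 r 0.1301669011434109 ang 25.164861444184368 x-dir vs tangent 2.4303381450322803 z 0.11232548007733568 Fr -2.3022360585949238 Ft 0.4209114497296807 Fz -8.072120842667777 w 0.02477805402985263 tilt [ 0.0075 -0.0002 -1.    ]
```

Request:
carry_out(rows=[[0.8,0.13,-0.002,-0.05,-0.3],[0.8,0.13,-0.002,-0.01,-0.3],[0.8,0.13,-0.002,-0.01,-0.3],[0.8,0.13,-0.002,-0.01,-0.3],[0.8,0.13,-0.002,-0.01,-0.3],[0.8,0.13,-0.002,-0.01,-0.3],[0.8,0.13,-0.002,-0.01,-0.33],[0.8,0.13,-0.002,-0.01,-0.33],[0.8,0.13,-0.002,-0.01,-0.33],[0.8,0.13,-0.002,-0.01,-0.33],[0.8,0.13,-0.002,-0.01,-0.33],[0.8,0.13,-0.002,-0.01,-0.33],[0.8,0,0,0,0]])

```text
time: 8.28
ee_pos: [0.5168, -0.0498, 0.1116]
eef_rot: [0.968, -0.249, -0.005, -0.003]
ft_force: [4.4, -0.4, -7.8]
width: 0.025
```

```bash
python3 st.py
```

```text
t 8.2833 r 0.13047190333640052 ang 43.74865880763595 x-dir vs tangent 4.31925941376673 z 0.11160335466995183 Fr -2.047778301338477 Ft 3.8816036565253955 Fz -7.770673453874977 w 0.024965933136032965 tilt [-0.0091  0.0077 -0.9999]
```

Request:
carry_out(rows=[[0.8,0.1,-0.006,-0.03,-0.15],[0.8,0.12,-0.006,-0.01,-0.15],[0.8,0.12,-0.006,-0.01,-0.15],[0.8,0.05,0,0,0],[0.8,0,0,0,0]])

```text
time: 8.7
ee_pos: [0.5248, -0.0544, 0.1112]
eef_rot: [0.974, -0.227, -0.009, -0.002]
ft_force: [-0.9, -0.1, -6.0]
width: 0.0253
```

```bash
python3 st.py
```

```text
t 8.7 r 0.13021834931373427 ang 47.83696755667549 x-dir vs tangent 2.7779801186557904 z 0.111238250509123 Fr 0.5258381878195854 Ft -0.6895216265225366 Fz -6.021329094146548 w 0.02533920550690214 tilt [-0.0168  0.0082 -0.9998]
```

Request:
carry_out(rows=[[0.28,0,0,0,0],[0.28,0,0,0,0],[0.28,0,0,0,0],[0.28,0,0,0,0]], force=10)

```text
time: 9.03
ee_pos: [0.5274, -0.0548, 0.1138]
eef_rot: [0.974, -0.228, -0.006, -0.002]
ft_force: [-1.3, 0.8, -1.3]
width: 0.0312
```

```bash
python3 st.py; python3 - <<'E'
from h import *
im=camera("wrist"); cv2.imwrite("pics/w3.png",im)
im=camera("scene"); cv2.imwrite("pics/s3.png",cv2.resize(im[220:320,220:380],None,fx=4,fy=4))
E
```

```text
t 9.0333 r 0.12934227077154198 ang 48.9095953224634 x-dir vs tangent 1.624058082027119 z 0.11377951082051846 Fr -0.09319996890659167 Ft -1.5607796925589503 Fz -1.307450543592836 w 0.031155020248802387 tilt [-0.0113  0.007  -0.9999]
```

View pics/w3.png

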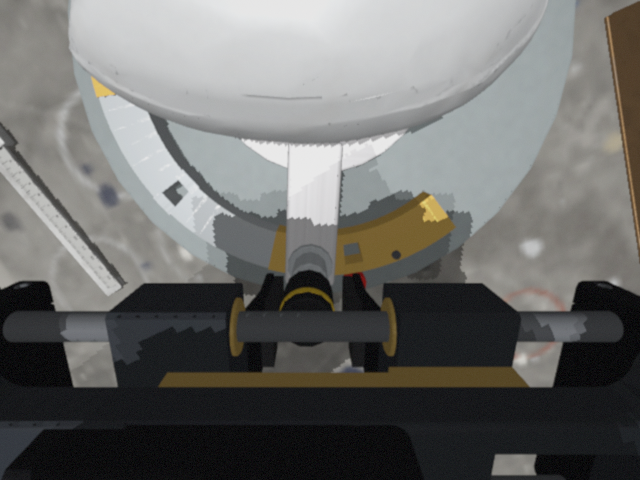

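The wrist view shows the knob at (307,300) loose between the fingers. The pin is on the brass and the pocket lies ahead at (352,253). The arm is soft (about 2 N/mm), so small pushing steps keep the force low.

Request:
carry_out(rows=[[0.28,0.07,-0.002,0,-0.15],[0.28,0.07,-0.002,0,-0.15],[0.28,0.07,-0.002,0,-0.15],[0.28,0.07,-0.002,0,-0.15],[0.28,0.07,-0.002,0,-0.15]])

```text
time: 9.55
ee_pos: [0.536, -0.0588, 0.1133]
eef_rot: [0.981, -0.193, -0.008, -0.002]
ft_force: [-4.2, 1.2, 2.5]
width: 0.0315
```

```bash
python3 st.py
```

```text
t 9.55 r 0.12919453541020398 ang 53.101898415459885 x-dir vs tangent 1.5607491598837413 z 0.11330912705389347 Fr 0.654078777422831 Ft -4.349770074397269 Fz 2.479475057810605 w 0.031474167897395676 tilt [-0.0153  0.0068 -0.9999]
```

Request:
carry_out(rows=[[0.28,0.05,-0.002,0,-0.12],[0.28,0.05,-0.002,0,-0.12],[0.28,0.05,-0.002,0,-0.12]])

```text
time: 9.8
ee_pos: [0.5409, -0.0608, 0.1133]
eef_rot: [0.984, -0.176, -0.008, -0.002]
ft_force: [-2.9, 1.4, 2.0]
width: 0.0313
```

```bash
python3 st.py
```

```text
t 9.8 r 0.12916142695733698 ang 55.46758687769828 x-dir vs tangent 1.1995723927509943 z 0.11326011043349812 Fr -0.21391708449334954 Ft -3.155602940399752 Fz 1.9550722676603338 w 0.03127656742937266 tilt [-0.0154  0.0066 -0.9999]
```

Request:
carry_out(rows=[[0.28,0.05,-0.002,0,-0.13],[0.28,0.05,-0.002,0,-0.13],[0.28,0.05,-0.002,0,-0.13]])

```text
time: 10.05
ee_pos: [0.5458, -0.0626, 0.1132]
eef_rot: [0.988, -0.157, -0.008, -0.002]
ft_force: [-2.6, 0.0, 1.9]
width: 0.0313
```

```bash
python3 st.py
```

```text
t 10.05 r 0.12910236388441249 ang 57.7755277134781 x-dir vs tangent 1.0344624517955054 z 0.11319121391114152 Fr 0.8140435245059531 Ft -2.486362770320703 Fz 1.8683068689025735 w 0.0313405487727962 tilt [-0.0152  0.0065 -0.9999]
```

Request:
carry_out(rows=[[0.28,0.05,-0.002,0,-0.13],[0.28,0.05,-0.002,0,-0.13]])

```text
time: 10.22
ee_pos: [0.5493, -0.0637, 0.1132]
eef_rot: [0.989, -0.145, -0.008, -0.002]
ft_force: [-0.3, -0.6, 0.2]
width: 0.0314
```

```bash
python3 st.py
```

```text
t 10.2167 r 0.1290166553396775 ang 59.4085804299268 x-dir vs tangent 0.8395497791222084 z 0.11315446634824622 Fr 0.6921856504324789 Ft -0.13582593880010138 Fz 0.18670930720138046 w 0.03144258779548784 tilt [-0.0144  0.0064 -0.9999]
```

The push force dropped to about zero, which may mean the pin has snapped. I check by camera.

```bash
python3 - <<'E'
from h import *
im=camera("wrist"); 
im2=camera("scene"); a=cv2.resize(im2[215:315,230:370],None,fx=4,fy=4)
cv2.imwrite("pics/c4.png",np.hstack([im[150:390,200:440],a[40:280,200:560]]))
for n in("wrist","scene"): print(n,[ (p["xy"],p["conf"]) for p in pinpoint("knob_centre",n)])
E
```

```text
wrist [([306.2, 302.4], 0.73), ([316.5, 72.5], 0.39)]
scene [([328.0, 216.8], 0.41), ([291.8, 308.3], 0.35)]
```

View pics/c4.png

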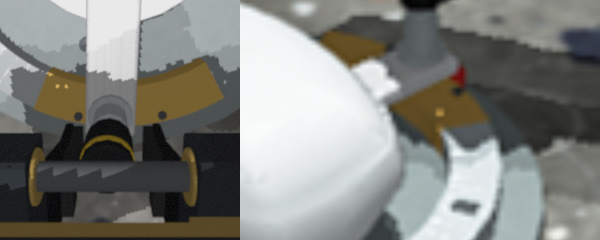

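The wrist crop shows the arm over the pocket with the knob near (306,300), but the drop cannot be judged from it. I feel a little further.

Request:
carry_out(rows=[[0.28,0.04,-0.002,0,-0.1],[0.28,0.03,-0.002,0,0]])

```text
time: 10.58
ee_pos: [0.5518, -0.064, 0.1135]
eef_rot: [0.99, -0.141, -0.007, -0.002]
ft_force: [-0.1, -0.2, 0.0]
width: 0.0313
```

```bash
python3 st.py
```

```text
t 10.5833 r 0.1286356560094462 ang 60.51236631204577 x-dir vs tangent 0.1962054162463147 z 0.11350402749271264 Fr 0.2707984285921064 Ft -0.05967747407323525 Fz 0.04543611276573316 w 0.0312519164919389 tilt [-0.0131  0.0063 -0.9999]
```

Request:
carry_out(rows=[[0.28,0.04,-0.004,0,-0.08],[0.28,0.03,-0.002,0,0]])

```text
time: 10.75
ee_pos: [0.5543, -0.0645, 0.1136]
eef_rot: [0.991, -0.137, -0.007, -0.002]
ft_force: [-1.3, 0.8, -0.1]
width: 0.0311
```

```bash
python3 st.py
```

```text
t 10.75 r 0.12841777806564525 ang 61.634312211283174 x-dir vs tangent -0.4857220136343159 z 0.1136166928563166 Fr -0.45565704504537163 Ft -1.480659460930402 Fz -0.1371369833120348 w 0.03110955837248328 tilt [-0.0125  0.0062 -0.9999]
```

Request:
carry_out(rows=[[0.28,0.03,0.02,0,-0.08],[0.28,0.03,0.01,0,0]])

```text
time: 10.92
ee_pos: [0.5556, -0.0654, 0.1135]
eef_rot: [0.991, -0.133, -0.007, -0.002]
ft_force: [-2.0, 1.5, 0.7]
width: 0.0313
```

```bash
python3 st.py
```

```text
t 10.9167 r 0.12896695036338948 ang 62.32071822722824 x-dir vs tangent -0.7054852748239995 z 0.11350145405174508 Fr -0.9835076046285741 Ft -2.3415230692005835 Fz 0.6627566009389994 w 0.03126967856420817 tilt [-0.0133  0.0067 -0.9999]
```

Request:
carry_out(rows=[[0.28,0.04,0.005,0,-0.12],[0.28,0.04,0.005,0,-0.12]])

```text
time: 11.08
ee_pos: [0.5576, -0.0659, 0.1134]
eef_rot: [0.993, -0.122, -0.008, -0.003]
ft_force: [-4.1, 2.2, 3.0]
width: 0.0319
```

```bash
python3 st.py
```

```text
t 11.0833 r 0.12898059258316744 ang 63.23447775021147 x-dir vs tangent -0.3264293201792725 z 0.11338452964045455 Fr -1.1524902855022938 Ft -4.4542563951727505 Fz 3.0490645205199005 w 0.031904913544600524 tilt [-0.0144  0.0072 -0.9999]
```

Request:
carry_out(rows=[[0.28,0.04,0.0,0,-0.1],[0.28,0.04,0.0,0,-0.1]])

```text
time: 11.25
ee_pos: [0.558, -0.0656, 0.1131]
eef_rot: [0.994, -0.112, -0.01, -0.003]
ft_force: [-9.5, 2.1, 6.6]
width: 0.0311
```

```bash
python3 st.py
```

```text
t 11.25 r 0.12857684479107034 ang 63.37497546329118 x-dir vs tangent 0.7071137796688163 z 0.11310995347762026 Fr 0.1737443741624677 Ft -9.722660479404409 Fz 6.556000973301011 w 0.03109902016588961 tilt [-0.0196  0.0078 -0.9998]
```

Blocked with a 9.7 N rise and no motion, so the pin is in a hole. I back off and check the other side gently.

Request:
carry_out(rows=[[0.28,-0.08,0,0,0],[0.28,-0.06,0,0,0],[0.28,-0.06,0,0,0]])

```text
time: 11.5
ee_pos: [0.5524, -0.0645, 0.1132]
eef_rot: [0.994, -0.111, -0.01, -0.003]
ft_force: [0.7, 0.1, 0.7]
width: 0.0312
```

```bash
python3 st.py
```

```text
t 11.5 r 0.1289752069531482 ang 60.82464013319347 x-dir vs tangent 3.34804953533218 z 0.11316606612379464 Fr -0.25667302450384427 Ft 0.6628468543576047 Fz 0.7188479521002277 w 0.031218853089039073 tilt [-0.0192  0.0077 -0.9998]
```

Request:
carry_out(rows=[[0.28,-0.04,0,0,0],[0.28,-0.04,0,0,0],[0.28,-0.04,0,0,0]])

```text
time: 11.75
ee_pos: [0.5496, -0.0643, 0.1136]
eef_rot: [0.994, -0.111, -0.008, -0.003]
ft_force: [2.3, -0.4, -1.5]
width: 0.0316
```

```bash
python3 st.py
```

```text
t 11.75 r 0.12952642522203864 ang 59.61949663834163 x-dir vs tangent 4.521002066428494 z 0.11357810206083974 Fr -0.2520625355097565 Ft 2.2999638715568924 Fz -1.4663556397629545 w 0.03163326653854975 tilt [-0.0161  0.0072 -0.9998]
```

Request:
carry_out(rows=[[0.28,-0.04,0,0,0],[0.28,-0.04,0,0,0]])

```text
time: 11.92
ee_pos: [0.5481, -0.0641, 0.1139]
eef_rot: [0.994, -0.111, -0.007, -0.003]
ft_force: [9.0, -0.7, -6.4]
width: 0.0313
```

```bash
python3 st.py
```

```text
t 11.9167 r 0.12978562272326458 ang 58.95213961030869 x-dir vs tangent 5.1711015553339195 z 0.11385380112953603 Fr -2.0644044684627962 Ft 8.751907731682381 Fz -6.426236172007865 w 0.03126505117669826 tilt [-0.0134  0.007  -0.9999]
```

Blocked the other way too, about 3 mm of play apart, so it is locked. I centre the jaws, open, and retreat upward.

Request:
carry_out(rows=[[0.28,0.08,0,0,0],[0.28,0.07,0,0,0],[-0.1,0,0,0,0],[-0.2,0,0,0,0],[-0.2,0,0,0,0],[-0.2,0,0,-0.3,0],[-0.2,0,0,-0.5,0],[-0.2,0,0,-0.8,0],[-0.2,0,0,-0.8,0],[-0.2,0,0,-0.5,0],[-0.2,0,0,0,0],[-0.2,0,0,0,0]])

```text
time: 12.92
ee_pos: [0.5522, -0.0648, 0.207]
eef_rot: [0.994, -0.111, -0.009, -0.003]
ft_force: [-0.3, 0.2, -1.0]
width: 0.0525
```

```bash
python3 look.py 5; python3 - <<'E'
from h import *
np.set_printoptions(precision=4,suppress=True)
im,c,E=cam("wrist"); r2=ray(c,E,pinpoint("knob_centre","wrist")[0]["xy"]); rs=[r2]
for n in("scene","top"):
    im,c,E=cam(n); cv2.imwrite(f"pics/{n}5.png",im); p=pinpoint("knob_centre",n); print(n,p[:2]); 
    if p: rs.append(ray(c,E,p[0]["xy"])); print(tri([rs[0],rs[-1]]))
a=np.radians(-166.7+61.5); print("expected",.5875+.13*np.cos(a),.0594+.13*np.sin(a))
a=cv2.imread("pics/w5.png"); b=cv2.imread("pics/scene5.png")
cv2.imwrite("pics/v5.png",np.hstack([a[60:340,140:500],cv2.resize(b[195:335,220:420],None,fx=2,fy=2)]))
E
```

```text
knob_centre [312.8 247.9] 0.92 [ 0.5492 -0.0658  0.102 ] ray [0.5706 0.0087 0.3551] [-0.0806 -0.2815 -0.9562]
middle_hole [201.5 154.2] 0.8 [0.4611 0.0271 0.034 ] ray [0.5706 0.0087 0.3551] [-0.3222  0.0541 -0.9451]
index_base [324.6  94.2] 0.97 [0.5871 0.0571 0.    ] ray [0.5706 0.0087 0.3551] [ 0.0461  0.1348 -0.9898]
scene [{'xy': [326.8, 218.7], 'conf': 0.65}]
[ 0.5466 -0.0656  0.1034]
top []
expected 0.5534154067766877 -0.0660521442814005
```

View pics/v5.png

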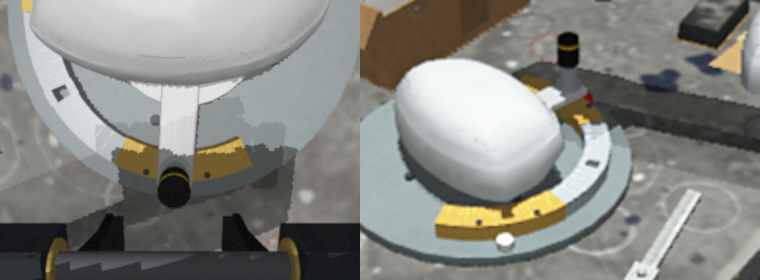

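The wrist crop shows the arm squarely by the red stud, knob at (173,187). In the scene crop the knob is at (568,48) above its sleeve. I measure the knob's height more sharply against the starting picture.

```bash
python3 - <<'E'
from h import *
c=camera_info("scene"); E=np.array(c["extrinsics"])
def px(P):
    q=np.linalg.inv(E)@np.r_[P,1]; return c["fx"]*q[0]/q[2]+c["cx"],c["fy"]*q[1]/q[2]+c["cy"]
for f,xy in(("scene0",(.4605,.030)),("scene5",(.552,-.066))):
    im=cv2.imread(f"pics/{f}.png"); u,v=px((*xy,.102)); u0=int(round(u)); v0=int(round(v))
    g=im[v0-22:v0+32,u0-3:u0+4]; b,gr,r=[g[...,i].mean(1).astype(int) for i in range(3)]
    print(f,u,v,"px/z rows:",{z:round(px((*xy,z))[1],1) for z in(.080,.084,.094,.102,.112,.120,.130)})
    print([(v0-22+i,int(gr[i]),int(r[i])-int(b[i])) for i in range(len(gr))])
a=cv2.imread("pics/scene0.png")[225:295,300:380]; b=cv2.imread("pics/scene5.png")[190:260,290:370]
cv2.imwrite("pics/z5.png",cv2.resize(np.hstack([a,b]),None,fx=5,fy=5,interpolation=cv2.INTER_NEAREST))
E
```

```text
scene0 335.8824591131241 250.8929266751908 px/z rows: {0.08: np.float64(259.3), 0.084: np.float64(257.8), 0.094: np.float64(254.0), 0.102: np.float64(250.9), 0.112: np.float64(247.0), 0.12: np.float64(243.9), 0.13: np.float64(239.9)}
[(229, 136, 5), (230, 135, 6), (231, 132, 6), (232, 132, 6), (233, 133, 6), (234, 133, 5), (235, 134, 6), (236, 140, 5), (237, 145, 6), (238, 142, 6), (239, 142, 3), (240, 126, 16), (241, 67, 40), (242, 16, 0), (243, 23, -7), (244, 25, -5), (245, 25, -4), (246, 27, -5), (247, 21, -6), (248, 2, -10), (249, 55, 49), (250, 113, 105), (251, 74, 68), (252, 1, -11), (253, 10, -4), (254, 11, -2), (255, 11, -2), (256, 11, -2), (257, 12, -2), (258, 10, -2), (259, 5, -2), (260, 24, -2), (261, 67, -5), (262, 91, -8), (263, 89, -7), (264, 90, -8), (265, 92, -8), (266, 96, -8), (267, 98, -7), (268, 98, -9), (269, 98, -8), (270, 166, -12), (271, 212, -15), (272, 97, -10), (273, 153, -7), (274, 239, -3), (275, 222, -4), (276, 145, -4), (277, 125, -3), (278, 103, -4), (279, 73, -7), (280, 99, -9), (281, 186, -13), (282, 234, -12)]
scene5 323.3889099338097 218.9702106115
[... 302 characters left out ...]
(204, 131, 5), (205, 132, 6), (206, 133, 7), (207, 135, 6), (208, 137, 6), (209, 138, 5), (210, 127, 4), (211, 61, 2), (212, 3, 0), (213, 7, -2), (214, 9, -2), (215, 9, -2), (216, 7, -6), (217, 18, 8), (218, 68, 63), (219, 90, 84), (220, 20, 10), (221, 6, -6), (222, 10, -2), (223, 11, -2), (224, 10, -2), (225, 10, -1), (226, 10, -1), (227, 6, -1), (228, 29, -2), (229, 75, -6), (230, 96, -8), (231, 94, -8), (232, 93, -8), (233, 94, -7), (234, 94, -9), (235, 93, -8), (236, 94, -8), (237, 94, -8), (238, 92, -8), (239, 93, -9), (240, 101, -7), (241, 111, -4), (242, 109, -2), (243, 139, -3), (244, 161, -5), (245, 139, -3), (246, 110, 9), (247, 94, 29), (248, 81, 49), (249, 75, 62), (250, 76, 61)]
```

View pics/z5.png

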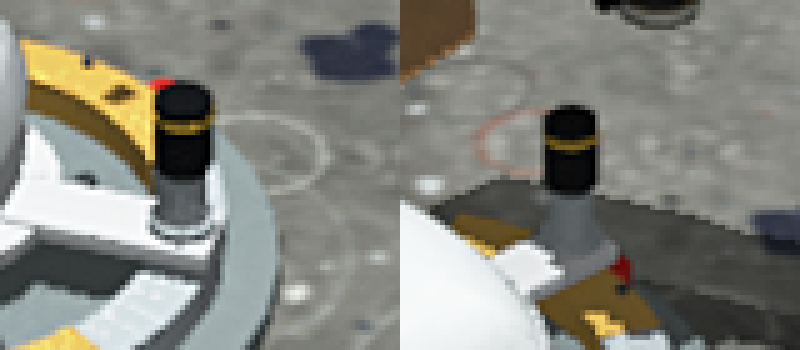

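Against the prediction for a fully seated pin, the band row is off by -0.9 px at the start (left) and by -0.4 px now (right). A raised pin would shift it 3.7 px, so the pin is home. The robot is clear, so I hand in.

```bash
python3 -c "
from bench import *
s=read_state(); print(s['time'],s['ft_force'],s['ee_pos']); print(close_job())"
```

```text
13.5167 [-0.10884981  0.02839422 -0.05057078] [ 0.55188796 -0.0647737   0.20583806]
the job is handed in; nothing more can be done
None
```

I turned the table to the hole beside the red stud, and my checks show the pin down in it and the table locked. I handed the job in at 13.5 s.

**What I did:** I gripped the knob, pulled the pin out (about 13 mm up) and swung the table counter-clockwise. I let the pin down onto the brass bar at about 48° and opened the jaws slightly. I then nudged the knob along in small steps, and the pin dropped in at about 61–62°.

**Last checks:**
- **Lock:** I pushed lightly both ways, and the table stopped each time, at 9.7 N and 8.8 N (limit 25 N). The two stops are a few mm apart. I estimate roughly 3 mm of that as the pin's play in the hole and the rest as flex in the arm.
- **Pin depth:** the knob's yellow band in the scene view is within about 0.5 px of where it sat at the start, after allowing for the new position. A pin still up on the ring would shift it about 3.7 px.
- **Robot:** it is clear of everything, fingertips about 70 mm above the knob, with the force reading at about zero.

**Readings that did not fully agree:**
- Triangulating the knob gave a height of 103 mm, against about 98 mm by the same method at the start. The true height when fully down is 102 mm, so I relied on the band comparison.
- The knob was not found in the last top view.
- During the swing the arm sagged about 3 mm, so the pin may have touched the flat ring lightly before I let it down.
- I did not re-measure the other things on the trolley, but the arm showed no unexpected contact force.

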